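# Find the live latch pad, pop the tilt-out bin and fetch the jar

### The arm

A 6-joint arm with a two-finger parallel gripper is mounted at the origin on a cart in front of the work surface, level with it; the furniture and walls round the work are solid. World frame = base frame: x ahead of the robot, y to its left, z up, the work surface at z = 0. Lengths are in mm, angles in rad, forces in N, time in s.
With the tool pointing down it reaches from about 250 to 800 mm from the base axis. Payload 8.5 kg.
Tool frame: the origin (TCP) lies between the finger pads; the fingertips stand env.tip_reach ahead of it and the grasp point (between the pads) lies 2 mm behind it (env.tip_reach is the distance from the TCP to the fingertips, in mm); z points along the fingers, y is the line along which they close (so a half turn about z gives the same grasp; the last joint's range is limited). The gripper opens to 85 mm and grips with 20 to 120 N. Pads are 22 mm wide; open, the fingers measure 114 mm over their backs; the gripper's body (76 mm by 85 mm) begins 54 mm behind the grasp point. The pads swing forward as they close: fully open they stand 13 mm farther back than shut.
Start: joints at [1.108, 0.238, -0.013, 1.319, 0, 1.571], TCP at [234.368, 469.736, 248.276] pointing down, gripper open.
Joint ranges: [-2.66, 2.66], [-1.03, 1.9], [-1.14, 1.46], [-1.82, 2.27], [-1.45, 1.34], [-3.14, 3.14]. Speed limits (rad/s): [2.22, 2.22, 2.79, 3.14, 3.14, 3.14].

### API

Orientations are given as a rotation vector (axis times angle).
In Python, from rig import env gives the robot as it stands.
- The arm moves only by the tool jog_arm, never from a script. Its argument "plan" is a list of rows, each a list of 2 entries, a list of its own where there are three numbers: the shift along the world's x, y, z in mm, then the turn, a rotation vector about the world's x, y, z in rad. In form: [[[tx, ty, tz], [wx, wy, wz]], ...]. A call has 1 to 12 rows; each row is the pose to reach, as a shift and turn from the pose commanded when the call began; what a row does not reach only later rows make up. A row lasts 1/8 s, in which the tool goes at most 62.5 mm and 10.7 degrees, less where a joint would pass 70% of its speed; a pose out of reach is approached as far as the arm can. A call with a gripper value outside its range is refused whole. "fingers" is the finger opening in mm, from 0 to 85.4, set as the call begins (left out, the last holds). The fingers move at their own pace and stop on an object; "force" is the grip in N (left out, the last holds). Time passes only in rows, so rows that repeat a pose let the fingers close. It gives the time, the measured TCP pose, the force, the opening and the grip force at its end, in the units of the state.
- env.read_state(): the state, without advancing time (a new reading comes with each control period).
- env.snapshot(name): name is "side" or "top"; returns a dict with "frame" (400x640x3 uint8, blue, green, red), "range_z" (400x640 float32, mm along the optical axis (not along the pixel's ray), 0 where there is no reading), "vertical_fov" (degrees; the focal length in pixels is half the picture's height over the tangent of half this angle, whatever the lens; pixels are square), "cx", "cy" (the principal point, pixels), "origin" and "orientation" of the camera in the world. Camera axes: x right, y down, z forward; pixel columns grow to the right and rows downward; lengths in mm; the calibration is good to about 2 mm. A picture is of the moment at which its call begins.
- env.job_done(): hands the job in; it is judged then, once.
The state is a dict: "time": time; "q": joint angles; "joint_velocities": joint speeds; "joint_torque": joint torques, N m; "tcp_pos": TCP position; "ee_rot": TCP orientation; "ft_force": force on the tool from outside, world axes, zero at the start; "moment": the same for the moment, N m; "finger_gap": opening from 0.0 (shut) to 1.0 (fully open); "grasp_force": force on a finger pad.
Only numpy, scipy, OpenCV 4.12 (cv2) and the standard library are available. Lean on these libraries where they do the work, as an engineer would, in place of code of your own. Each camera call takes 0.05 s, during which the arm holds its last target. There are 200 camera calls.

### The job

Feel gently for the orange pad on top of the small cabinet that gives (the others are locked) and press it so that the blue bin springs ajar on its own, with the robot clear of the cabinet. Then tilt the bin fully out by its lip, take the black-capped jar out of it and stand it upright on the middle of the dark steel bench block, leaving the bin open. Never lean hard on the cabinet and leave the other small things where they are.

Things in the scene. Friction and masses are not known exactly. Their poses are not given: they have to be found in the camera images.
- cabinet: small grey sheet-metal cabinet fixed to the bench, 220 mm wide (y), 150 mm deep (x), deck 152 mm above the bench; origin at the centre of its underside, its -x side is the front with the blue bin; a dark plinth reaches 97 mm ahead of the origin at bench level. A hidden selector leaves one pad live (rarely two neighbours); which one cannot be seen and differs from start to start. Cabinet, pads and bin must never feel more than 35 N
- pad_left_top (a point): centre of the flat top of the left-hand (+y in the cabinet's frame) pad: round, orange, 26 mm across, its top 16 mm above the deck and 168 mm above the bench while up. All three are alike, 55 mm apart in a row, 30 mm behind the cabinet's front
- pad_mid_top (a point): centre of the flat top of the middle pad: round, orange, 26 mm across, its top 16 mm above the deck and 168 mm above the bench while up. If live, it goes down 8 mm against a soft spring to a hard stop (about 5 N there) and lets the bin go after about 5 mm (about 3.5 N), then springs back up when let go
- pad_right_top (a point): centre of the flat top of the right-hand (-y) pad: round, orange, 26 mm across, its top 16 mm above the deck and 168 mm above the bench while up. If locked, it gives about 1 mm and then is firm; the same holds for all three
- bin (a joint): tilt of the blue bin about its bottom front pivot, rad: 0 shut (up to 0.03 while latched), grows as its top comes out toward -x of the cabinet; when the latch lets go a spring pushes it to about 0.38, where it rests; by hand it swings on to the stop at 0.80; past about 0.6 it stays out by its own weight, light to move (under 3 N at the lip)
- bin_hinge (a point): middle of the bin's pivot axis, which runs along the cabinet's y, 12 mm above the bench and 85 mm ahead (-x) of the cabinet's origin; its axes are the bin's own (z up along the face and x into the cabinet when shut; they tilt with the bin)
- bin_lip (a point): middle of the top edge of the bin's face, 118 mm from the pivot; face 206 mm wide, 8 mm thick, with a 12 mm round steel rail along its front just below the edge. Ajar, there are about 50 mm free between the lip and the cabinet's front.
- bin_floor (a point): middle of the bin's inner floor, 26 mm above the pivot in the bin's own z; axes as bin_hinge. The inside is 152 mm wide (y) and 73 mm deep (x) from the face to the back; side walls reach 86 mm and the back wall 64 mm above the pivot (in the bin's own z), the top is open
- jar_mid (a point): centre (half-way up) of the small round jar, 34 mm across and 48 mm tall, 50 g, white body with black cap 32 mm across; it stands on the bin's floor, 2 to 6 mm behind the face; when the bin tilts out it leans on the face and tilts with it; z is its own upright axis
- block: dark steel bench block fixed to the bench, 88 x 92 x 28 mm high, origin at the centre of its underside (its top is 28 mm above the bench)
- rouge: bystander: small jar with white cap, 28 mm across, 42 mm tall, loose; origin at the centre of its underside
- bottle: bystander: small blue bottle with white cap, 29 mm across, 48 mm tall, loose; origin at the centre of its underside
- eyeglass: bystander: black eye loupe, 29 mm across, 24 mm tall, loose; origin at the centre of its underside

How it is judged (in metres and radians):
On the way, in this order (a step that is already met when the one before it is completed fails the run):
1. the bin has sprung ajar on its own and the robot is touching no part of the cabinet (value of joint bin between 0.28 and 0.5 rad and contact force between each of the fingers, the arm and cabinet below 0.3 N), for 0.3 s.
2. the bin is tilted fully out (value of joint bin above 0.7 rad), for 0.2 s.
3. the jar is lifted out of the bin (height (world z) of jar_mid above 0.15 m), for 0.1 s.
At the end, for the whole second after the job is handed in: the jar stands upright (within 0.12 rad) on the bench block's top, its centre within 30 mm of the block's middle, and the bin is left tilted out (over 0.6 rad) and still (horizontal distance between jar_mid and block below 0.03 m and height (world z) of jar_mid between 0.045 and 0.059 m and angle between jar_mid's own z axis and vertical below 0.12 rad and value of joint bin above 0.6 rad and velocity of joint bin between -0.05 and 0.05 rad/s); the robot touches nothing.
It fails at once if the robot presses any part of the cabinet, its pads or its bin with more than 35 N (contact force between any of the fingers, the arm and cabinet above 35 N).
It fails at once if the white-capped jar is shifted by more than 20 mm (distance of rouge from where it was at the start of the episode above 0.02 m).
It fails at once if the blue bottle is shifted by more than 20 mm (distance of bottle from where it was at the start of the episode above 0.02 m).
It fails at once if the loupe is shifted by more than 20 mm (distance of eyeglass from where it was at the start of the episode above 0.02 m).
It also fails if it takes over 61 s, if anything falls off the work surface, if the arm or the gripper's body presses on something with over 40 N, if the wrist force passes 120 N, or if a joint passes its speed limit or range.

## Working session

There is one attempt and no reset: what is moved stays moved. The work goes in short steps, Python scripts to look and compute and a tool call to move; the robot and the scene stay as the last step left them, time stands still between calls to the robot, and variables do not carry over. Pictures are saved under pics/ and viewed, at most 10 in all, crops included, and the job is handed in when it is done.

Besides the shell and the picture viewer there is one more tool, called after ">>>" as name([rows], argument=value, ...), one row to a line, values as JSON. jog_arm: Moves the arm, as the interface text tells. Its arguments: {"type":"object","properties":{"plan":{"type":"array"},"fingers":{"type":"number"},"force":{"type":"number"}},"required":["plan"]}

```bash
ls; mkdir -p pics; cat > h.py <<'E'
import numpy as np, cv2
from scipy.spatial.transform import Rotation as R
from rig import env
def cam(n):
    s=env.snapshot(n); s['f']=200/np.tan(np.radians(s['vertical_fov'])/2); 
    o=np.array(s['orientation'],float); s['R']=o if o.shape==(3,3) else R.from_rotvec(o).as_matrix() if o.size==3 else R.from_quat(o).as_matrix()
    s['o']=np.array(s['origin'],float); return s
def cloud(s):
    v,u=np.mgrid[:400,:640]; z=s['range_z']
    p=np.stack([(u-s['cx'])/s['f']*z,(v-s['cy'])/s['f']*z,z],-1)
    return p@s['R'].T+s['o']
def plane(s,u,v,h):
    d=s['R']@np.array([(u-s['cx'])/s['f'],(v-s['cy'])/s['f'],1.]); return s['o']+d*(h-s['o'][2])/d[2]
def proj(s,p):
    c=s['R'].T@(np.array(p,float)-s['o']); return c[:2]/c[2]*s['f']+[s['cx'],s['cy']]
E
python3 - <<'E'
from h import *
print(env.tip_reach, env.read_state())
for n in('top','side'):
    s=cam(n); print(n,s['orientation'],s['o'],s['f'],s['cx'],s['cy']); cv2.imwrite(f'pics/{n}0.png',s['frame'])
E
```

```text
pics
17.0 {'time': 0.0, 'q': array([ 1.10798179e+00,  2.38777154e-01, -1.42156081e-02,  1.31920021e+00,
        3.05310138e-05,  1.57080462e+00]), 'joint_velocities': array([ 0.00025626,  0.00396158,  0.00071008, -0.00078306,  0.00042266,
       -0.00194675]), 'joint_torque': array([ 1.20756977e-04, -5.38791418e+01,  3.46437049e+01,  1.80998904e-02,
        1.60818490e-04, -1.77130954e-05]), 'tcp_pos': array([234.22173079, 469.44052053, 247.69455407]), 'ee_rot': array([-7.20448719e-01, -3.05750787e+00,  2.12413280e-03]), 'ft_force': array([ 0.80049512, -1.080891  ,  0.10770496]), 'moment': array([0.02133655, 0.01165331, 0.04188681]), 'grasp_force': 0.0, 'finger_gap': 1.0043544989129827}
top [-2.12821604  2.14624564 -0.19161203] [368.03869546 114.45704424 965.1204449 ] 384.2908308069301 322.0361335385012 198.79639227658987
side [-2.0260351   0.75440962 -0.39044196] [  -6.96829682 -576.20226108  681.36530544] 475.0750829498312 328.2223101620438 196.74153558972995
```

View pics/top0.png

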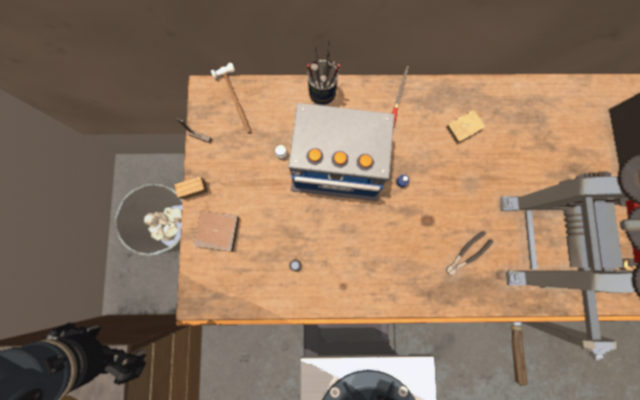

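View pics/side0.png

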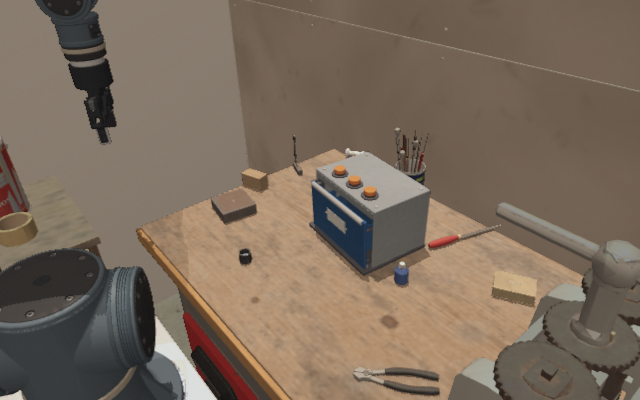

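The top view shows the pads at (315,156), (340,158) and (366,161), with the cabinet front facing the robot. The block is at (217,231), the rouge at (281,152), the bottle at (403,181) and the loupe at (295,266). The side view agrees.

```bash
python3 - <<'E'
from h import *
for n,roi in(('top',(280,120,120,80)),('side',(300,140,140,80))):
    s=cam(n); hsv=cv2.cvtColor(s['frame'],cv2.COLOR_BGR2HSV)
    m=cv2.inRange(hsv,(5,170,150),(22,255,255)); k=np.zeros_like(m); x,y,w,h=roi; k[y:y+h,x:x+w]=255; m&=k
    N,l,st,c=cv2.connectedComponentsWithStats(m)
    P=cloud(s)
    for i in range(1,N):
        if st[i,4]>40:
            q=P[(l==i)&(s['range_z']>0)]; t=q[q[:,2]>np.percentile(q[:,2],60)-2]
            print(n,c[i].round(1),st[i],'plane168',plane(s,*c[i],168).round(1),'cloud',q.mean(0).round(1),np.percentile(q[:,2],[5,50,95]).round(1))
    if n=='top':
        # deck
        d=P[(abs(P[...,2]-152)<4)&(s['range_z']>0)].astype(np.float32)
        d=d[(d[:,0]>300)&(d[:,0]<800)&(abs(d[:,1])<300)]
        print('deck',cv2.minAreaRect(d[:,:2]),np.median(d[:,2]))
    b=P[(abs(P[...,2]-28)<4)&(P[...,1]>200)&(P[...,1]<480)&(P[...,0]>250)&(P[...,0]<550)].astype(np.float32)
    print('block',cv2.minAreaRect(b[:,:2]),len(b),np.median(b[:,2]))
    for name,c0 in (('rouge',(281,152)),('bottle',(403,181)),('loupe',(295,266))):
        if n=='top': u,v=c0; print(name,plane(s,u,v,40))
E
```

```text
top [314.7 154.9] [310 150  11  11  92] plane168 [600.1 121.2 168. ] cloud [599.9 121.2 168.8] [165.8 169.1 171.2]
top [339.9 157.9] [335 153  11  11  98] plane168 [593.1  67.  168. ] cloud [592.9  67.  168.6] [165.2 169.  170.6]
top [365.4 160.7] [360 156  12  11  96] plane168 [586.4  12.7 168. ] cloud [586.2  12.7 168.6] [165.5 168.8 170.9]Traceback (most recent call last):
  File "<stdin>", line 15, in <module>
cv2.error: OpenCV(4.12.0) /io/opencv/modules/imgproc/src/convhull.cpp:143: error: (-215:Assertion failed) total >= 0 && (depth == CV_32F || depth == CV_32S) in function 'convexHull'
```

```bash
python3 - <<'E'
from h import *
for n in('top','side'):
    s=cam(n); P=cloud(s); hsv=cv2.cvtColor(s['frame'],cv2.COLOR_BGR2HSV)
    b=P[(abs(P[...,2]-28)<5)&(P[...,1]>250)&(P[...,1]<420)&(P[...,0]>320)&(P[...,0]<520)]
    if len(b): print('block',cv2.minAreaRect(np.ascontiguousarray(b[:,:2],np.float32)),len(b),np.median(b[:,2]))
    for nm,c in (('rouge',(597,192)),('bottle',(540,-65)),('loupe',(365,160))):
        q=P[(np.hypot(P[...,0]-c[0],P[...,1]-c[1])<40)&(P[...,2]>10)&(P[...,2]<60)&(s['range_z']>0)]
        if len(q): print(nm,len(q),np.median(q,0).round(1),q.max(0).round(1),q.min(0).round(1))
    q=P[(abs(P[...,2]-119)<25)&(P[...,0]>500)&(P[...,0]<580)&(abs(P[...,1]-70)<130)]
    print('liparea',len(q),q[::max(1,len(q)//12)].round(0).tolist())
E
```

```text
block ((452.971435546875, 364.3526306152344), (92.50146484375, 88.1563720703125), 81.33602142333984) 1372 29.17818654065377
rouge 16 [573.5 174.2  10.8] [606.2 180.4  46.9] [559.6 152.5  10.2]
bottle 53 [563.7 -86.9  28.5] [574.4 -25.9  59.7] [529.6 -97.7  10.5]
loupe 100 [368.7 172.1  15.4] [382.  183.5  28.9] [355.6 159.3  10.8]
liparea 799 [[579.0, 176.0, 140.0], [573.0, 164.0, 125.0], [563.0, 48.0, 134.0], [557.0, -2.0, 139.0], [555.0, 126.0, 132.0], [553.0, 97.0, 131.0], [550.0, 79.0, 132.0], [548.0, 59.0, 131.0], [546.0, 35.0, 130.0], [544.0, 8.0, 129.0], [541.0, -23.0, 130.0], [537.0, 17.0, 129.0], [536.0, -14.0, 96.0]]
block ((455.13092041015625, 363.99285888671875), (99.53990173339844, 89.28326416015625), 80.666259765625) 753 30.0937768572212
rouge 9 [564.3 172.2  33.8] [566.  175.2  51.7] [562.5 169.8  10.4]
bottle 256 [556.5 -39.1  31.3] [573.3 -25.3  59.9] [530.2 -96.3  10. ]
loupe 142 [370.5 169.2  19.2] [382.6 184.7  28. ] [356.5 156.4  10.3]
liparea 1462 [[579.0, 160.0, 141.0], [560.0, 138.0, 132.0], [557.0, 106.0, 132.0], [546.0, 93.0, 130.0], [555.0, 115.0, 102.0], [562.0, 18.0, 136.0], [545.0, 46.0, 117.0], [537.0, 16.0, 126.0], [555.0, -35.0, 137.0], [541.0, 5.0, 113.0], [566.0, -40.0, 117.0], [555.0, -37.0, 111.0], [555.0, -40.0, 98.0]]
```

>>> jog_arm([
  [[366,-349,-28],[0,0,0.337]],
  [[366,-349,-28],[0,0,0.337]],
  [[366,-349,-28],[0,0,0.337]],
  [[366,-349,-28],[0,0,0.337]],
  [[366,-349,-28],[0,0,0.337]],
  [[366,-349,-28],[0,0,0.337]],
  [[366,-349,-28],[0,0,0.337]],
  [[366,-349,-28],[0,0,0.337]],
  [[366,-349,-28],[0,0,0.337]],
  [[366,-349,-28],[0,0,0.337]],
  [[366,-349,-28],[0,0,0.337]],
  [[366,-349,-28],[0,0,0.337]],
], fingers=0, force=20)

```text
time: 1.75
tcp_pos: [599.5, 122.0, 220.7]
ee_rot: [0.195, 3.135, 0.0]
ft_force: [-0.3, -0.7, 0.7]
finger_gap: -0.003
grasp_force: 0.0
```

```bash
python3 - <<'E'
from h import *
for n in('side','top'):
    s=cam(n);P=cloud(s);q=P[(np.hypot(P[...,0]-599.5,P[...,1]-122)<25)&(P[...,2]>178)&(P[...,2]<300)]
    print(n,len(q),np.percentile(q[:,2],[0,1,5,10]).round(1))
    print(plane(s,403,181,40))
cv2.imwrite('pics/side1.png',cv2.resize(cam('side')['frame'][60:260,260:460],(600,600)))
E
```

```text
side 474 [205.9 208.2 213.9 218.4]
[834.45696433 129.41593638  40.        ]Traceback (most recent call last):
  File "<stdin>", line 4, in <module>
    return _quantile_unchecked(
        a, q, axis, out, overwrite_input, method, keepdims, weights)
    return _ureduce(a,
                    func=_quantile_ureduce_func,
    ...<5 lines>...
                    overwrite_input=overwrite_input,
                    method=method)
    r = func(a, **kwargs)
    result = _quantile(arr,
                       quantiles=q,
    ...<2 lines>...
                       out=out,
                       weights=wgt)
    slices_having_nans = np.isnan(arr[-1, ...])
                                  ~~~^^^^^^^^^
IndexError: index -1 is out of bounds for axis 0 with size 0
```

>>> jog_arm([
  [[0,0,-20],[0,0,0]],
  [[0,0,-31],[0,0,0]],
  [[0,0,-33],[0,0,0]],
  [[0,0,-34],[0,0,0]],
  [[0,0,-34],[0,0,0]],
])

```text
time: 2.48
tcp_pos: [600.6, 120.8, 186.8]
ee_rot: [0.197, 3.135, 0.0]
ft_force: [0.4, 0.2, 0.1]
finger_gap: 0.001
grasp_force: 0.0
```

>>> jog_arm([
  [[0,0,-1],[0,0,0]],
  [[0,0,-2],[0,0,0]],
  [[0,0,-2],[0,0,0]],
])

```text
time: 2.85
tcp_pos: [600.5, 120.7, 184.5]
ee_rot: [0.198, 3.135, 0.0]
ft_force: [0.2, 1.1, 0.9]
finger_gap: 0.002
grasp_force: 0.7
```

>>> jog_arm([
  [[0,0,-1],[0,0,0]],
  [[0,0,-2],[0,0,0]],
  [[0,0,-2],[0,0,0]],
])

```text
time: 3.22
tcp_pos: [600.5, 120.7, 184.0]
ee_rot: [0.197, 3.134, 0.001]
ft_force: [-3.9, -1.0, 13.7]
finger_gap: 0.003
grasp_force: 6.8
```

Firm, so the left pad is locked. I'll try the middle one.

>>> jog_arm([
  [[0,0,12],[0,0,0]],
  [[-7,-54,12],[0,0,0]],
  [[-7,-54,12],[0,0,0]],
  [[-7,-54,4],[0,0,0]],
  [[-7,-54,2],[0,0,0]],
  [[-7,-54,1],[0,0,0]],
  [[-7,-54,0],[0,0,0]],
  [[-7,-54,0],[0,0,0]],
])

```text
time: 4.22
tcp_pos: [593.3, 67.2, 182.3]
ee_rot: [-0.197, -3.135, -0.001]
ft_force: [-1.0, 0.1, 1.2]
finger_gap: 0.002
grasp_force: 1.0
```

The middle pad gives, so I'll press it and release.

>>> jog_arm([
  [[0,0,-2],[0,0,0]],
  [[0,0,-4],[0,0,0]],
  [[0,0,-5],[0,0,0]],
  [[0,0,-5],[0,0,0]],
  [[0,0,10],[0,0,0]],
  [[0,0,60],[0,0,0]],
  [[0,0,90],[0,0,0]],
  [[0,0,90],[0,0,0]],
  [[0,0,90],[0,0,0]],
  [[0,0,90],[0,0,0]],
])

```text
time: 5.48
tcp_pos: [592.9, 66.5, 271.2]
ee_rot: [-0.198, -3.133, 0.001]
ft_force: [-0.1, 0.3, -0.8]
finger_gap: -0.002
grasp_force: 0.0
```

```bash
python3 - <<'E'
from h import *
s=cam('side');cv2.imwrite('pics/side1.png',cv2.resize(s['frame'][120:290,270:450],(720,680))[:600])
t=cam('top');cv2.imwrite('pics/top1.png',cv2.resize(t['frame'][90:220,260:420],(738,600)))
E
```

```text
(no output)
```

View pics/side1.png

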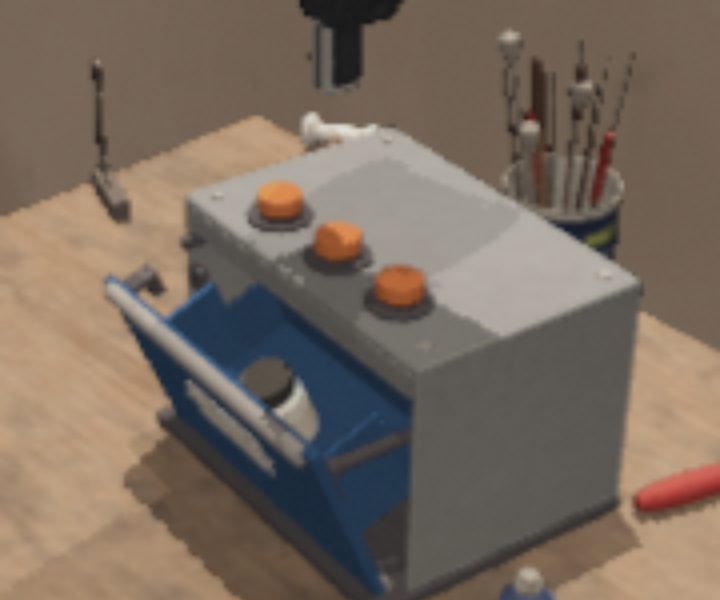

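The bin is ajar, with the jar at the middle of its floor (crop 275,400). Next I'll go behind the lip with the fingers closed and pull.

>>> jog_arm([
  [[-55,7,0],[0,0,0]],
  [[-55,7,-60],[0,0,0]],
  [[-55,7,-100],[0,0,0]],
  [[-55,7,-130],[0,0,0]],
  [[-55,7,-150],[0,0,0]],
  [[-55,7,-150],[0,0,0]],
  [[-55,7,-150],[0,0,0]],
])

```text
time: 6.45
tcp_pos: [538.7, 73.8, 122.9]
ee_rot: [0.197, 3.135, 0.0]
ft_force: [1.1, -0.3, 0.6]
finger_gap: 0.002
grasp_force: 0.0
```

>>> jog_arm([
  [[-6,1,0],[0,0,0]],
  [[-12,2,-1],[0,0,0]],
  [[-18,2,-3],[0,0,0]],
  [[-24,3,-6],[0,0,0]],
  [[-29,4,-10],[0,0,0]],
  [[-33,4,-14],[0,0,0]],
  [[-37,5,-17],[0,0,0]],
  [[-38,5,-18],[0,0,0]],
  [[-38,5,-18],[0,0,0]],
  [[-38,5,-18],[0,0,0]],
])

```text
time: 7.7
tcp_pos: [500.6, 78.7, 104.4]
ee_rot: [0.198, 3.135, -0.0]
ft_force: [-0.6, -1.4, 0.4]
finger_gap: 0.004
grasp_force: 0.0
```

```bash
python3 - <<'E'
from h import *
s=cam('side');P=cloud(s);cv2.imwrite('pics/side2.png',cv2.resize(s['frame'][140:290,270:450],(720,600)))
O=np.array([637.7,61.3]);xa=np.array([.992,-.125]);ya=np.array([.125,.992])
hsv=cv2.cvtColor(s['frame'],cv2.COLOR_BGR2HSV);m=cv2.inRange(hsv,(100,120,40),(125,255,255))>0
L=np.stack([(P[...,:2]-O)@xa,(P[...,:2]-O)@ya,P[...,2]],-1)
q=L[m&(L[...,0]<-85)&(abs(L[...,1])<100)&(L[...,2]>15)]
# front face fit: outermost per height
for z in range(20,110,10):
    r=q[abs(q[:,2]-z)<3]
    if len(r)>3: print(z,np.percentile(r[:,0],[3,10]).round(1),len(r))
E
```

```text
30 [-97.4 -97.1] 13
40 [-106.2 -105.1] 46
50 [-115.6 -115.1] 37
60 [-126.1 -124.1] 61
70 [-136.1 -135.3] 96
80 [-145.4 -144.8] 100
90 [-155.6 -154.8] 71
100 [-164.8 -164. ] 87
```

View pics/side2.png

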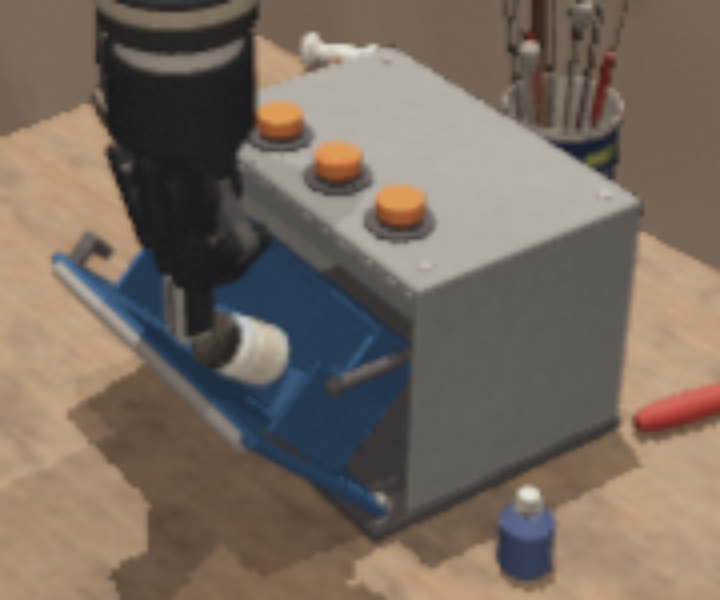

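The bin is at about 0.76 rad and the jar leans on the face. I'll retract to the left so the jar can be seen.

>>> jog_arm([
  [[5,-1,0],[0,0,0]],
  [[6,-1,30],[0,0,0]],
  [[6,-1,80],[0,0,0]],
  [[6,-1,140],[0,0,0]],
  [[-20,60,160],[0,0,0]],
  [[-40,120,160],[0,0,0]],
  [[-60,170,160],[0,0,0]],
  [[-60,170,160],[0,0,0]],
  [[-60,170,160],[0,0,0]],
], fingers=70)

```text
time: 8.88
tcp_pos: [440.5, 248.9, 264.2]
ee_rot: [0.196, 3.135, -0.001]
ft_force: [-0.8, 0.3, 0.4]
finger_gap: 0.818
grasp_force: 0.0
```

```bash
cat > m.py <<'E'
from h import *
O=np.array([637.7,61.3]);xa=np.array([.992,-.125]);ya=np.array([.125,.992])
for n in('side','top'):
    s=cam(n);P=cloud(s);hsv=cv2.cvtColor(s['frame'],cv2.COLOR_BGR2HSV)
    L=np.stack([(P[...,:2]-O)@xa,(P[...,:2]-O)@ya,P[...,2]],-1)
    reg=(L[...,0]<-78)&(L[...,0]>-185)&(abs(L[...,1])<80)&(L[...,2]>20)&(L[...,2]<125)
    blue=reg&(cv2.inRange(hsv,(100,120,30),(125,255,255))>0)
    q=L[blue&(L[...,0]<-120)];q=q[abs(q[:,1])<75]
    w=reg&(hsv[...,1]<90)
    N,l,st,c=cv2.connectedComponentsWithStats(w.astype(np.uint8))
    for i in range(1,N):
        if st[i,4]<40: continue
        j=L[l==i]; print(n,st[i],c[i].round(1),'mean',j.mean(0).round(1),'min',np.percentile(j,2,axis=0).round(1),'max',np.percentile(j,98,axis=0).round(1))
        # bin coords relative hinge
        for th in (.8,):
            X=j[:,0]+85;Z=j[:,2]-12; bz=-X*np.sin(th)+Z*np.cos(th); bx=X*np.cos(th)+Z*np.sin(th)
            print('  binz',np.percentile(bz,[2,50,98]).round(1),'binx',np.percentile(bx,[2,50,98]).round(1),'y',np.percentile(j[:,1],[2,50,98]).round(1))
    rows=[(z,np.percentile(L[blue&(abs(L[...,2]-z)<3)][:,0],5)) for z in range(40,105,10) if (blue&(abs(L[...,2]-z)<3)).sum()>8]
    print(n,np.array(rows).round(1).tolist())
    cv2.imwrite(f'pics/{n}3.png',np.vstack([cv2.resize(s['frame'],None,fx=1,fy=1)[140:290,240:470]]*1).repeat(3,0).repeat(3,1))
E
python3 m.py
```

```text
side [285 209  41  40 209] [305.3 228.7] mean [-169.7   -4.7   91.6] min [-172.3  -77.2   85.5] max [-166.5   76.7   95.6]
  binz [112.4 116.4 118.9] binx [-6.8 -1.7  2.3] y [-77.2  -7.   76.7]
side [317 218  25  19 361] [329.1 227. ] mean [-108.9   -3.9   69.5] min [-130.6  -14.5   36.6] max [-82.1  16.   88.3]
  binz [23.1 59.9 76.6] binx [ 5.7 25.  41.9] y [-14.5  -6.7  16. ]
side [[40.0, -107.5], [50.0, -117.3], [60.0, -127.9], [70.0, -138.3], [80.0, -148.8], [90.0, -159.4], [100.0, -166.7]]
top [325 184  17  22 312] [333.  194.1] mean [-107.3    4.5   72.7] min [-131.6  -13.7   34.7] max [-81.8  22.4  88.4]
  binz [24.2 61.4 77.7] binx [ 3.6 30.8 41.2] y [-13.7   4.5  22.4]
top [298 215  70  11 205] [332.7 220. ] mean [-170.9   -1.2   92. ] min [-173.8  -75.9   87.7] max [-167.7   76.1   95.7]
  binz [115.1 117.4 120. ] binx [-7.4 -2.4  1.5] y [-75.9  -1.8  76.1]
top [[40.0, -112.0], [50.0, -121.5], [60.0, -133.4], [70.0, -143.6], [80.0, -153.7], [90.0, -165.2], [100.0, -147.6]]
```

The jar sits at bin z 26–74, bin x ≈23, y ≈4, with the bin at 0.80. I'll approach with the tool tilted 0.65 rad.

>>> jog_arm([
  [[19,-60,0],[-0.02,-0.16,0]],
  [[19,-110,0],[-0.04,-0.32,0]],
  [[19,-161,-20],[-0.06,-0.48,0]],
  [[19,-161,-60],[-0.081,-0.645,0]],
  [[19,-161,-105],[-0.081,-0.645,0]],
  [[19,-161,-105],[-0.081,-0.645,0]],
  [[19,-161,-105],[-0.081,-0.645,0]],
  [[19,-161,-105],[-0.081,-0.645,0]],
])

```text
time: 9.98
tcp_pos: [462.1, 88.4, 162.4]
ee_rot: [0.158, 2.484, -0.05]
ft_force: [-0.7, 0.8, -0.2]
finger_gap: 0.82
grasp_force: 0.0
```

```bash
python3 - <<'E'
from h import *
s=cam('side');cv2.imwrite('pics/side4.png',cv2.resize(s['frame'][110:290,250:450],(660,594)))
st=env.read_state();print(R.from_rotvec(st['ee_rot']).as_matrix().round(3),st['q'].round(2))
E
```

```text
[[-0.788  0.126  0.603]
 [ 0.101  0.992 -0.075]
 [-0.608  0.002 -0.794]] [ 0.37 -0.13 -0.89  0.21 -0.29  0.4 ]
```

View pics/side4.png

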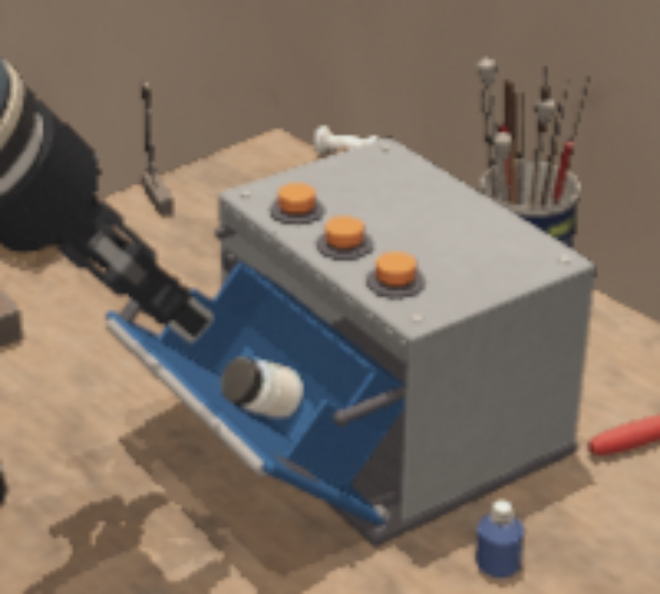

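The gripper is lined up with the jar, which lies at crop (262,385) with its cap toward the gripper. Advancing.

>>> jog_arm([
  [[15,-2,-20],[0,0,0]],
  [[30,-4,-40],[0,0,0]],
  [[45,-5,-60],[0,0,0]],
  [[57,-7,-76],[0,0,0]],
  [[66,-8,-88],[0,0,0]],
  [[66,-8,-88],[0,0,0]],
  [[66,-8,-88],[0,0,0]],
  [[66,-8,-88],[0,0,0]],
])

```text
time: 11.02
tcp_pos: [525.7, 80.0, 72.2]
ee_rot: [0.157, 2.486, -0.052]
ft_force: [0.1, 0.2, -0.2]
finger_gap: 0.819
grasp_force: 0.0
```

```bash
python3 - <<'E'
from h import *
s=cam('side');cv2.imwrite('pics/side5.png',cv2.resize(s['frame'][140:290,270:450],(720,600)))
E
```

```text
(no output)
```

View pics/side5.png

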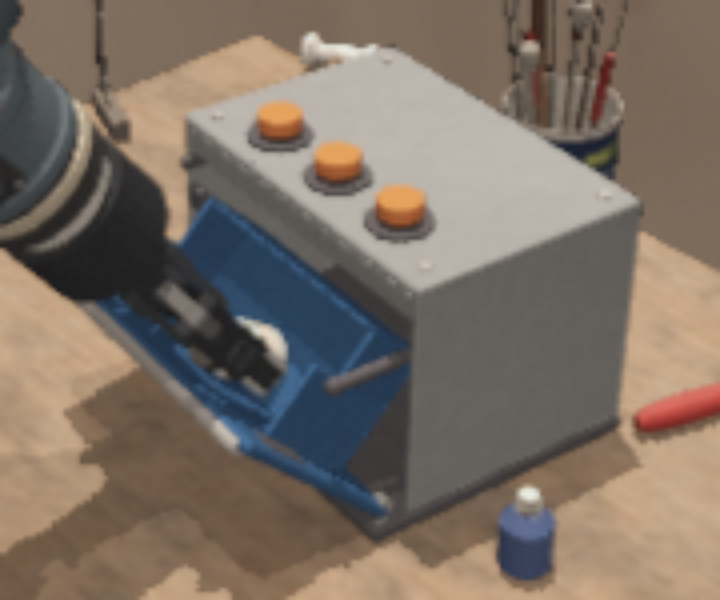

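No contact, and the fingers straddle the jar. Closing on it.

>>> jog_arm([
  [[0,0,0],[0,0,0]],
  [[0,0,0],[0,0,0]],
  [[0,0,0],[0,0,0]],
  [[0,0,0],[0,0,0]],
  [[0,0,0],[0,0,0]],
  [[0,0,0],[0,0,0]],
], fingers=20, force=30)

```text
time: 11.82
tcp_pos: [525.3, 79.7, 71.4]
ee_rot: [0.157, 2.487, -0.052]
ft_force: [-3.4, 0.6, 5.3]
finger_gap: 0.38
grasp_force: 29.9
```

>>> jog_arm([
  [[-3,0,4],[0,0,0]],
  [[-10,1,12],[0,0,0]],
  [[-25,3,27],[0,0,0]],
  [[-45,6,47],[0,0,0]],
  [[-65,8,67],[0,0,0]],
  [[-78,10,85],[0,0,0]],
  [[-78,10,130],[0,0,0]],
  [[-78,10,150],[0,0,0]],
  [[-78,10,150],[0,0,0]],
  [[-78,10,150],[0,0,0]],
  [[-78,10,150],[0,0,0]],
])

```text
time: 13.2
tcp_pos: [446.6, 89.4, 219.8]
ee_rot: [0.156, 2.49, -0.053]
ft_force: [-0.4, -0.2, -1.1]
finger_gap: 0.38
grasp_force: 29.9
```

```bash
python3 - <<'E'
from h import *
st=env.read_state();print(st['tcp_pos'],st['ee_rot'],st['finger_gap'],st['grasp_force'])
O=np.array([637.7,61.3]);xa=np.array([.992,-.125]);ya=np.array([.125,.992])
p0=st['tcp_pos'];Rt=R.from_rotvec(st['ee_rot']).as_matrix()
ims=[]
for n in('side','top'):
    s=cam(n);P=cloud(s);u,v=proj(s,p0+Rt[:,2]*20).astype(int)
    ims.append(cv2.resize(s['frame'][max(0,v-45):v+45,u-45:u+45],(400,400)))
    T=(P-p0)@Rt; m=(abs(T[...,0])<40)&(abs(T[...,1])<30)&(T[...,2]>-15)&(T[...,2]<70)&(s['range_z']>0)
    hsv=cv2.cvtColor(s['frame'],cv2.COLOR_BGR2HSV);w=m&(hsv[...,2]>110)&(hsv[...,1]<90)
    q=T[w];print(n,len(q),np.percentile(q,[2,50,98],axis=0).round(1).tolist())
    # tilt about tool y: slope of outline in (z,x)
    pts=[(z,*np.percentile(q[abs(q[:,2]-z)<3][:,0],[4,50,96])) for z in range(0,46,6) if (abs(q[:,2]-z)<3).sum()>6]
    print(np.array(pts).round(1).tolist())
cv2.imwrite('pics/6.png',np.hstack(ims))
E
```

```text
[446.56876437  89.422571   219.79005835] [ 0.15640109  2.48955634 -0.05348613] 0.3803119052885229 29.92804727575276
side 167 [[-23.3, -23.7, -7.6], [-10.8, -13.2, 18.5], [14.3, 0.6, 35.0]]
[[0.0, -17.3, -13.2, 9.7], [6.0, -18.8, 6.6, 13.6], [12.0, -19.8, -13.1, 12.8], [18.0, -22.3, -16.0, 10.0], [24.0, -23.7, -10.8, 7.0], [30.0, -19.7, -7.0, 6.1]]
top 311 [[-22.2, -21.7, -11.6], [-12.7, -0.2, 5.1], [-3.2, 23.0, 27.5]]
[[0.0, -15.6, -11.6, -0.2], [6.0, -18.2, -13.8, -7.6], [12.0, -20.0, -16.5, -9.5], [18.0, -22.2, -18.3, -9.0], [24.0, -22.8, -20.5, -13.2], [30.0, -22.2, -18.9, -8.8]]
```

View pics/6.png

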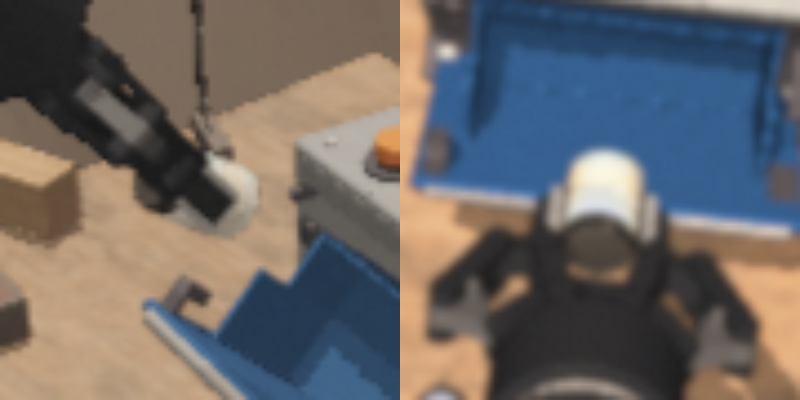

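The jar is held, axis about 0.2–0.35 rad off the tool. I'll move over the block, rotate it roughly upright, then measure.

>>> jog_arm([
  [[2,50,10],[0.02,0.17,0]],
  [[4,110,10],[0.043,0.34,0]],
  [[6,170,10],[0.065,0.51,0]],
  [[7,230,0],[0.086,0.68,0]],
  [[7,275,-20],[0.105,0.84,0]],
  [[7,275,-60],[0.113,0.893,0]],
  [[7,275,-95],[0.113,0.893,0]],
  [[7,275,-110],[0.113,0.893,0]],
  [[7,275,-110],[0.113,0.893,0]],
  [[7,275,-110],[0.113,0.893,0]],
])

```text
time: 14.55
tcp_pos: [454.9, 365.1, 112.8]
ee_rot: [-0.182, -2.888, -0.026]
ft_force: [-0.1, -0.5, -0.2]
finger_gap: 0.376
grasp_force: 30.0
```

```bash
python3 - <<'E'
from h import *
st=env.read_state();print(st['tcp_pos'],st['ee_rot'],st['finger_gap'],st['q'].round(2))
p0=st['tcp_pos'];ims=[]
for n in('side','top'):
    s=cam(n);P=cloud(s);u,v=proj(s,p0-[0,0,20]).astype(int)
    ims.append(cv2.resize(s['frame'][max(0,v-40):v+40,u-40:u+40],(400,400)))
    T=P-p0; m=(abs(T[...,0])<40)&(abs(T[...,1])<40)&(T[...,2]>-60)&(T[...,2]<20)&(s['range_z']>0)
    hsv=cv2.cvtColor(s['frame'],cv2.COLOR_BGR2HSV);w=m&(hsv[...,2]>110)&(hsv[...,1]<90)&(P[...,2]>35)
    q=T[w]; print(n,len(q))
    if len(q)>20:
        print(np.percentile(q,[2,50,98],axis=0).round(1).tolist())
        ys,xs=np.where(w); print([(int(y),int(xs[ys==y].min()),int(xs[ys==y].max())) for y in np.unique(ys)], proj(s,p0),proj(s,p0-[0,0,36]))
cv2.imwrite('pics/7.png',np.hstack(ims))
E
```

```text
[454.87614979 365.11389976 112.82537841] [-0.18194495 -2.88803042 -0.02553395] 0.3762077284742917 [0.59 0.54 0.08 1.29 0.16 0.71]
side 130
[[-17.7, -22.1, -31.4], [-12.0, -12.6, -17.1], [7.6, 10.1, 15.5]]
[(163, 222, 222), (166, 222, 222), (167, 221, 222), (168, 221, 229), (170, 229, 229), (171, 229, 229), (172, 229, 229), (173, 221, 229), (174, 221, 228), (175, 222, 228), (176, 222, 228), (177, 222, 228), (178, 222, 228), (179, 223, 236), (180, 223, 236), (181, 223, 236), (182, 223, 236), (183, 224, 235), (184, 224, 235), (185, 225, 234), (186, 226, 232)] [228.11548611 171.82767057] [230.00980426 184.41707608]
top 0
```

View pics/7.png

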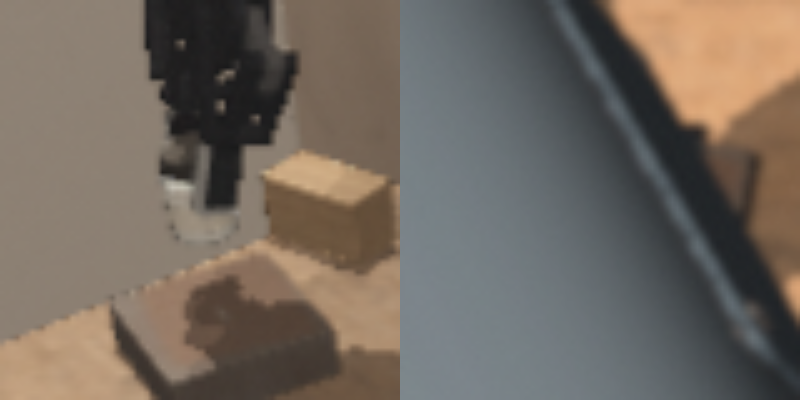

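The jar hangs nearly upright over the block (bottom at crop 205,235). Lowering it until contact.

>>> jog_arm([
  [[0,0,-20],[0,0,0]],
  [[0,0,-35],[0,0,0]],
  [[0,0,-42],[0,0,0]],
  [[0,0,-44],[0,0,0]],
  [[0,0,-44],[0,0,0]],
  [[0,0,-44],[0,0,0]],
])

```text
time: 15.4
tcp_pos: [454.6, 364.9, 67.7]
ee_rot: [-0.182, -2.887, -0.024]
ft_force: [-0.0, -0.1, -0.4]
finger_gap: 0.379
grasp_force: 30.0
```

>>> jog_arm([
  [[0,0,-1],[0,0,0]],
  [[0,0,-2],[0,0,0]],
  [[0,0,-2],[0,0,0]],
])

```text
time: 15.78
tcp_pos: [454.3, 364.7, 65.2]
ee_rot: [-0.182, -2.886, -0.023]
ft_force: [-0.6, 0.3, -0.1]
finger_gap: 0.378
grasp_force: 30.0
```

>>> jog_arm([
  [[0,0,-1],[0,0,0]],
  [[0,0,-2],[0,0,0]],
  [[0,0,-2],[0,0,0]],
])

```text
time: 16.15
tcp_pos: [454.8, 364.7, 64.4]
ee_rot: [-0.182, -2.887, -0.025]
ft_force: [0.7, -3.0, 9.7]
finger_gap: 0.378
grasp_force: 31.0
```

>>> jog_arm([
  [[0,0,1],[0,0,0]],
  [[0,0,1],[0,0,0]],
])

```text
time: 16.4
tcp_pos: [454.6, 364.8, 64.6]
ee_rot: [-0.182, -2.887, -0.024]
ft_force: [0.1, -2.0, 5.3]
finger_gap: 0.38
grasp_force: 30.5
```

>>> jog_arm([
  [[0,0,1],[0,0,0]],
  [[0,0,1],[0,0,0]],
  [[0,0,1],[0,0,0]],
  [[0,0,1],[0,0,0]],
  [[0,0,1],[0,0,0]],
  [[0,0,1],[0,0,0]],
], fingers=70)

```text
time: 17.15
tcp_pos: [454.4, 364.7, 65.3]
ee_rot: [-0.182, -2.886, -0.024]
ft_force: [-0.1, 0.3, -0.7]
finger_gap: 0.816
grasp_force: 0.0
```

```bash
python3 - <<'E'
from h import *
s=cam('side');u,v=proj(s,[454,364,50]).astype(int)
cv2.imwrite('pics/8.png',cv2.resize(s['frame'][v-40:v+40,u-40:u+40],(480,480)))
E
```

```text
(no output)
```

View pics/8.png

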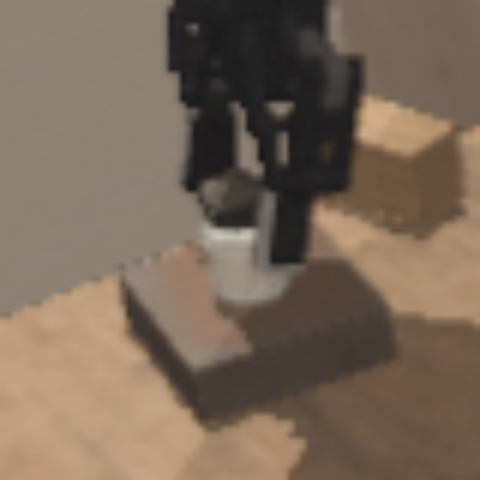

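The jar stands upright on the block. Retracting along the tool axis.

>>> jog_arm([
  [[3,0,12],[0,0,0]],
  [[7,-1,30],[0,0,0]],
  [[14,-2,58],[0,0,0]],
  [[24,-3,97],[0,0,0]],
  [[34,-4,140],[0,0,0]],
  [[0,-40,170],[0,0,0]],
  [[-60,-60,190],[0,0,0]],
  [[-60,-60,190],[0,0,0]],
  [[-60,-60,190],[0,0,0]],
  [[-60,-60,190],[0,0,0]],
])

```text
time: 18.45
tcp_pos: [395.2, 305.2, 254.9]
ee_rot: [-0.182, -2.886, -0.023]
ft_force: [-0.4, 0.8, -1.4]
finger_gap: 0.824
grasp_force: 0.0
```

```bash
python3 - <<'E'
from h import *
s=cam('side');P=cloud(s)
m=(abs(P[...,0]-454)<45)&(abs(P[...,1]-364)<45)&(P[...,2]>34)&(P[...,2]<95)
q=P[m];print(len(q),np.percentile(q,[2,50,98],axis=0).round(1)); t=q[q[:,2]>72];print('cap',t.mean(0),t[:,2].std())
cv2.imwrite('pics/9.png',cv2.resize(s['frame'][130:290,190:450],(780,480)))
E
```

```text
268 [[437.9 346.   35.4]
 [450.2 353.1  62.9]
 [467.6 374.6  80.1]]
cap [453.05230054 360.24317068  77.38032693] 2.1492806087629144
```

View pics/9.png

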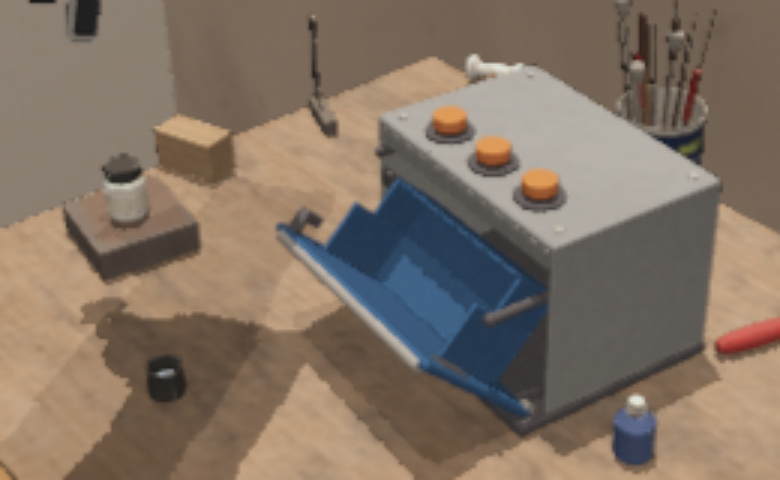

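The jar is upright on the block at crop (125,190), the bin is fully out and the robot is clear. Handing in.

```bash
python3 -c "
from rig import env
print(env.job_done())"
```

```text
the job is handed in; nothing more can be done
None
```

I've handed the job in, though it returned no verdict: the middle pad was the live one, the bin is left tilted fully out, the jar stands upright about mid-block and the robot is clear; the highest force reading on the cabinet was about 14 N (limit 35 N).

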